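Sweep loose cartons into the collecting tray

TASK

Clear the worktop: with your fingertips sweep the three tiny white cartons along the surface, through the open side of the low steel tray, until each lies wholly inside it on its floor. Only push them, at an easy pace without flicking; do not pick any up. Leave the two glass vials standing where they are among them, and the larger dressing box where it is.

Things in the scene. Friction and masses are not known exactly. Their poses are not given: they have to be found in the camera images.
- carton_a_mid (a point): tiny plain white closed carton a, 22 x 30 x 18 mm, about 20 g, lying flat on the worktop; this point is its centre, 9 mm above its underside; x is its 22 mm direction, y its 30 mm direction, z up. It slides freely. The three cartons are alike
- carton_b_mid (a point): tiny plain white closed carton b, 22 x 30 x 18 mm, about 20 g, lying flat on the worktop; this point is its centre, 9 mm above its underside; x is its 22 mm direction, y its 30 mm direction, z up. It slides freely. The three cartons are alike
- carton_c_mid (a point): tiny plain white closed carton c, 22 x 30 x 18 mm, about 20 g, lying flat on the worktop; this point is its centre, 9 mm above its underside; x is its 22 mm direction, y its 30 mm direction, z up. It slides freely. The three cartons are alike
- tray: low three-sided steel tray fixed on the worktop at the robot's left, open to the right; inside 210 mm wide, 110 mm deep. Origin: on the worktop, middle of the open edge; x level into the tray (back wall at 110 mm), y along the open edge (side walls at +-105 mm), z up. Walls 3 mm thick, 27 mm high; floor 2 mm thick, with a ramp up to it over the first 14 mm, so pushed cartons slide in
- vial_mid: glass vial with green cap, 25 mm diameter, 52 mm tall, standing upright and loose in a row with two of the cartons, before the tray (at either end or between them); origin at the centre of its underside
- vial_rear: smaller glass vial with red cap, 22 mm diameter, 46 mm tall, standing upright and loose, farther right than those, beside the third carton, on the near or far side of it; origin at the centre of its underside
- pad_box: larger pale dressing box, 50 x 60 mm, 47 mm tall, loose, to the right of the work; a bystander; origin at the centre of its underside

How it is judged:
By the outcome, as a careful person would: the job done as asked, in the order asked, and still so for the second after the job is handed in, with the robot touching nothing.
It also fails if it takes over 64 s, if anything falls off the work surface, if the arm or the gripper's body presses on something with over 40 N, if the wrist force passes 120 N, or if a joint passes its speed limit or range.

ROBOT

A 6-joint arm with a two-finger parallel gripper is mounted at the origin on a cart in front of the work surface, level with it; the furniture and walls round the work are solid. World frame = base frame: x ahead of the robot, y to its left, z up, the work surface at z = 0. Lengths are in mm, angles in rad, forces in N, time in s.
With the tool pointing down it reaches from about 325 to 775 mm from the base axis. Payload 9.3 kg.
Tool frame: the origin (TCP) lies midway between the tips of the shut fingers; the grasp point (between the pads) lies 19 mm behind it (grip_point_offset is the distance from the TCP to the grasp point, in mm); z points along the fingers, y is the direction in which the jaws open and shut (so a half turn about z gives the same grasp; the last joint's range is limited). The gripper opens to 85 mm and grips with 20 to 120 N. Pads are 22 mm wide; open, the fingers measure 114 mm over their backs; the gripper's body (76 mm by 85 mm) begins 54 mm behind the grasp point. The pads swing forward as they close: fully open they stand 13 mm farther back than shut.
Start: joints at [-1.446, 0.259, 0.021, 1.334, 0, 1.418], TCP at [150.826, -528.912, 202.679] pointing down, gripper open.
Joint ranges: [-3.04, 3.04], [-0.91, 1.82], [-1.04, 1.36], [-1.92, 1.95], [-1.52, 1.45], [-3.14, 3.14]. Speed limits (rad/s): [2.22, 2.22, 2.79, 3.14, 3.14, 3.14].

INTERFACE

Orientations are given as a rotation vector (axis times angle).
In Python, from cell import state, camera, finish_job, grip_point_offset gives the robot as it stands.
- The arm moves only by the shell command python3 -m crank 'ROWS'. ROWS is JSON, a list of rows, each a list of 7 numbers: the shift along the tool's x, y, z in mm, then the turn, a rotation vector about the tool's x, y, z in degrees, then the closure, from -1 (fully open) to 1 (shut). In form: [[tx, ty, tz, wx, wy, wz, hand], ...]. A call has 1 to 10 rows; each row is the pose to reach, as a shift and turn from the pose commanded when the call began, along the tool's axes at that moment; what a row does not reach only later rows make up. A row lasts 1/12 s, in which the tool goes at most 41.7 mm and 7.16 degrees, less where a joint would pass 70% of its speed; a pose out of reach is approached as far as the arm can. A call with a gripper value outside its range is refused whole. The fingers move at their own pace and stop on an object; the grip force is fixed at half the most. Time passes only in rows, so rows that repeat a pose let the fingers close. It gives the time, the measured TCP pose, the force and the opening at its end, in the units of the state.
- state(): the state, without advancing time (a new reading comes with each control period).
- camera(name): name is "side" or "top" or "wrist"; returns a dict with "color" (400x640x3 uint8, red, green, blue), "depth" (400x640 float32, mm along the optical axis (not along the pixel's ray), 0 where there is no reading), "intrinsics" (3x3 intrinsics, pixels), "dist_coeffs" ([k1, k2, p1, p2, k3] as OpenCV has them; the pictures are not rectified), "position" and "rotation" of the camera in the world. Camera axes: x right, y up, looking along -z (the intrinsics and any distortion apply to the point x, -y, -z); pixel columns grow to the right and rows downward; lengths in mm; the calibration is good to about 2 mm. A picture is of the moment at which its call begins.
- finish_job(): hands the job in, once; it reports no verdict.
The state is a dict: "time": time; "joint_pos": joint angles; "qvel": joint speeds; "joint_efforts": joint torques, N m; "position": TCP position; "orientation": TCP orientation; "contact_force": force on the tool from outside, world axes, zero at the start; "moment": the same for the moment, N m; "grip_width": finger opening in mm.
Only numpy, scipy, OpenCV 4.12 (cv2) and the standard library are available. Lean on these libraries where they do the work, as an engineer would, in place of code of your own. Each camera call takes 0.05 s, during which the arm holds its last target.

## Working session

There is one attempt and no reset: what is moved stays moved. The work goes in short steps, Python scripts to look and compute and a shell command to move; the robot and the scene stay as the last step left them, time stands still between calls to the robot, and variables do not carry over. Pictures are saved under pics/ and viewed, and the job is handed in when it is done.

```bash
ls; mkdir -p pics; python3 - <<'E'
from cell import state,camera,grip_point_offset
import cv2
s=state();print(s)
print(grip_point_offset)
for n in("top","side"):
    c=camera(n);cv2.imwrite(f"pics/{n}0.png",c["color"][:,:,::-1]);print(n,c["intrinsics"],c["dist_coeffs"],c["position"],c["rotation"])
E
```

```text
pics
{'time': 0.0, 'joint_pos': array([-1.44561321e+00,  2.59237312e-01,  2.07487954e-02,  1.33366724e+00,
       -1.12041619e-05,  1.41818253e+00]), 'qvel': array([ 7.11158502e-04,  1.84719837e-03, -8.11674070e-05,  3.57554442e-04,
       -6.31944885e-04, -9.24199067e-04]), 'joint_efforts': array([ 4.99882408e-04, -5.55639839e+01,  3.44529104e+01,  1.35036503e-02,
       -2.55888317e-04, -5.64259167e-06]), 'position': array([ 150.77650726, -528.60940709,  202.03656075]), 'orientation': array([-3.10998996e+00, -4.34772399e-01, -1.16837044e-05]), 'contact_force': array([ 0.2881528 , -1.42775895, -0.00407105]), 'moment': array([ 0.00652934, -0.00516083, -0.02908052]), 'grip_width': 85.5458257421243}
18.700000000000003
top [[487.95377679   0.         317.5925713 ]
 [  0.         487.95377679 194.72837276]
 [  0.           0.           1.        ]] [-0.12900359  0.          0.          0.          0.        ] [ 379.14584306 -142.27480137 1391.05463106] [ 0.06869493 -0.0832735  -1.54044725]
side [[364.64824488   0.         319.43072366]
 [  0.         364.64824488 200.19997582]
 [  0.           0.           1.        ]] [0.02883355 0.         0.         0.         0.        ] [347.75307693 664.62710643 540.43610476] [ 0.14121216 -1.48800386 -2.5780851 ]
```

View pics/top0.png

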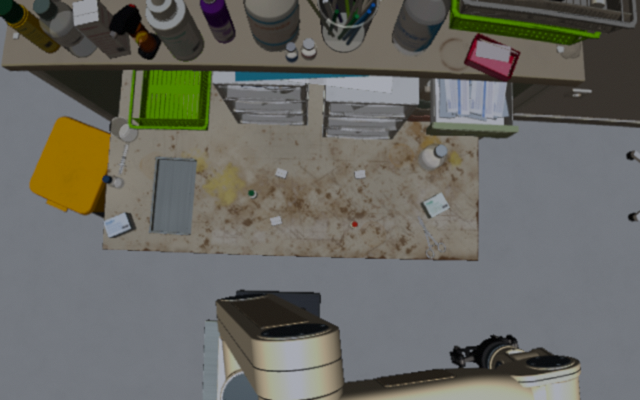

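View pics/side0.png

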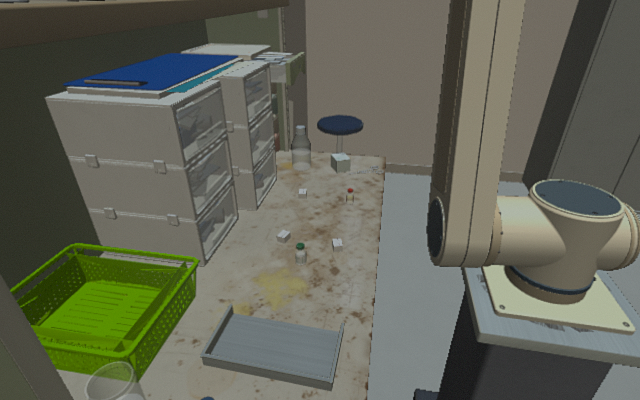

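The top view shows the tray at (175,195), cartons at about (281,173), (276,221) and (360,174), the green vial at (252,194), the red vial at (354,224) and the box at (436,205). Next I'll measure these.

```bash
cat > h.py <<'E'
import numpy as np,cv2
from scipy.spatial.transform import Rotation as R
from cell import state,camera
def ray(c,uv,z):
    p=cv2.undistortPoints(np.array(uv,float).reshape(-1,1,2),c["intrinsics"],np.array(c["dist_coeffs"])).reshape(-1,2)
    d=np.c_[p[:,0],-p[:,1],-np.ones(len(p))]
    r=np.array(c["rotation"]);M=r if r.shape==(3,3) else R.from_rotvec(r).as_matrix()
    d=d@M.T;o=np.array(c["position"]);t=(z-o[2])/d[:,2]
    return (o+d*t[:,None])[:,:2]
def proj(c,P):
    r=np.array(c["rotation"]);M=r if r.shape==(3,3) else R.from_rotvec(r).as_matrix()
    q=(np.atleast_2d(P)-c["position"])@M; q=q*[1,-1,-1]
    return cv2.projectPoints(q.reshape(-1,1,3),np.zeros(3),np.zeros(3),c["intrinsics"],np.array(c["dist_coeffs"]))[0].reshape(-1,2)
def blobs(c,m,z,lo=6,hi=2000):
    n,l,st,ce=cv2.connectedComponentsWithStats(m.astype(np.uint8))
    out=[]
    for i in range(1,n):
        if lo<=st[i,4]<=hi:
            cs,_=cv2.findContours((l==i).astype(np.uint8),cv2.RETR_EXTERNAL,cv2.CHAIN_APPROX_NONE)
            pts=ray(c,cs[0].reshape(-1,2),z)
            rc=cv2.minAreaRect(pts.astype(np.float32))
            out.append((ce[i].round(1),st[i,4],ray(c,[ce[i]],z)[0].round(1),np.round(rc[1],1),round(rc[2])))
    return out
def masks(c):
    hsv=cv2.cvtColor(c["color"],cv2.COLOR_RGB2HSV)
    h,s,v=[hsv[...,i].astype(int) for i in range(3)]
    return dict(white=(v>150)&(s<40),green=(h>45)&(h<95)&(s>90)&(v>30),red=((h<8)|(h>172))&(s>150)&(v>90))
E
python3 - <<'E'
from h import *
for n in("top","side"):
    c=camera(n);m=masks(c)
    for k,z in(("white",18),("green",50),("red",44)):
        for b in blobs(c,m[k],z):
            if 250<b[2][0]<650 and -550<b[2][1]<350: print(n,k,*b)
    im=c["color"]
    if n=="top":
        a=cv2.resize(im[130:260,100:480,::-1],None,fx=2.1,fy=2.1,interpolation=cv2.INTER_CUBIC)
        cv2.imwrite("pics/topz.png",a)
        print(ray(c,[[159,158],[196,158],[195,234],[152,233]],27))
        print(ray(c,[[105,248],[478,258],[120,130],[480,140]],0))
    else: cv2.imwrite("pics/sidez.png",cv2.resize(im[160:390,190:400,::-1],None,fx=2.6,fy=2.6,interpolation=cv2.INTER_CUBIC))
E
```

```text
top white [432.5 156.5] 35 [ 633.4 -480.8] [29.2 26.4] 2
top white [280.9 172.6] 50 [573.2 -47.1] [24.3 16.3] 73
top white [359.9 173.7] 50 [ 576.6 -271.8] [17.2 23. ] 2
top white [436.3 204.8] 275 [ 494.3 -492.4] [48.  56.5] 31
top white [275.4 220.4] 53 [437.  -36.6] [17.1 23.9] 16
top green [250.8 192.6] 19 [510.4  31.9] [11.2 11.1] 2
top red [354.2 223.8] 17 [ 433.  -256.5] [11.7  9.8] 47
[[604.39998737 303.65129812]
 [607.03763774 195.98719542]
 [391.44742038 187.48301457]
 [389.93525471 311.03794068]]
[[ 341.51342761  458.51385424]
 [ 345.13579198 -621.34754303]
 [ 690.17342264  437.36477533]
 [ 691.51775404 -628.55475208]]
side white [340.  156.4] 85 [ 502.7 -548.2] [48.2 60.3] 31
side white [302.1 190.9] 34 [ 578.3 -269.1] [21.2 25.1] 11
side white [283.2 233.4] 59 [574.4 -46.2] [28.5 20.2] 74
side white [337. 242.] 58 [438.2 -35.6] [19.3 24.4] 9
side green [299.7 245. ] 30 [512.3  33.7] [13.3 18.4] 13
side red [349.7 189.7] 9 [ 434.4 -255. ] [ 8.6 12. ] 6
```

View pics/topz.png

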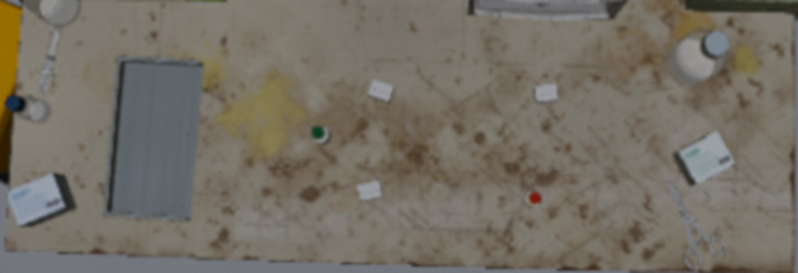

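View pics/sidez.png

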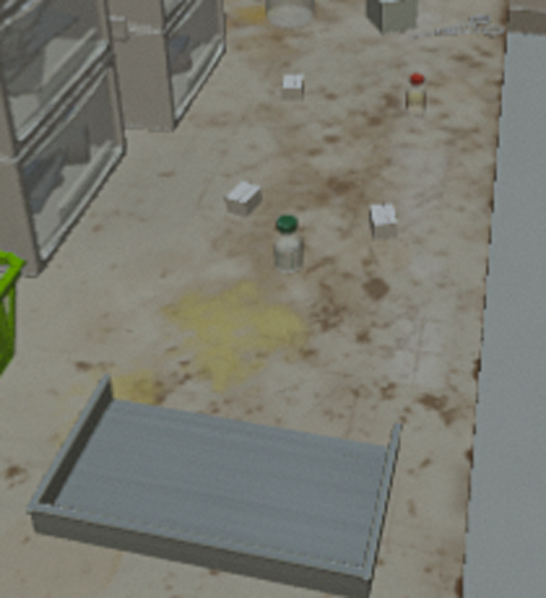

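Cartons: A (574,-46), B (437,-36) and C (577,-270). Vials: green (511,33) and red (433,-256). The tray interior runs x≈393–603, y≈190–300. The cartons' long sides lie roughly along the push direction (+y), so I'll push with shut fingers, tool x along +y: A first, then B, then C.

```bash
cat >> h.py <<'E'
def delta(x,y,z,ang):
    s=state();M=R.from_rotvec(s["orientation"]).as_matrix()
    a=np.radians(ang);T=np.array([[np.cos(a),np.sin(a),0],[np.sin(a),-np.cos(a),0],[0,0,-1]])
    print("t",s["time"],"p",s["position"].round(1),"ang",np.degrees(np.arctan2(M[1,0],M[0,0])).round(1),"shift",(M.T@(np.array([x,y,z])-s["position"])).round(1),"turn",np.degrees(R.from_matrix(M.T@T).as_rotvec()).round(1))
E
python3 -c "
from h import *
delta(578,-100,120,90)"
```

```text
t 0.2 p [ 150.8 -528.7  202.3] ang 15.9 shift [ 528.4 -295.1   82.6] turn [ -0.   -0.  -74.1]
```

```bash
python3 -m crank '[[35,-20,0,0,0,-7,1],[70,-39,0,0,0,-14,1],[106,-59,0,0,0,-21,1],[141,-79,0,0,0,-28,1],[176,-98,0,0,0,-35,1],[211,-118,10,0,0,-42,1],[246,-138,20,0,0,-49,1],[282,-157,30,0,0,-56,1],[317,-177,40,0,0,-63,1],[352,-197,50,0,0,-70,1]]'; python3 -c "
from h import *
delta(578,-100,100,90)"
```

```text
time: 1.03
position: [436.4, -241.2, 152.3]
orientation: [2.292, 2.147, 0.0]
contact_force: [0.9, -1.1, -0.0]
grip_width: -0.3
t 1.0333 p [ 436.4 -241.2  152.3] ang 86.3 shift [150.2 132.1  52.3] turn [ 0.   0.  -3.7]
```

```bash
python3 -m crank '[[28,24,8,0,0,-1,1],[56,48,16,0,0,-2,1],[84,72,24,0,0,-3,1],[112,100,32,0,0,-4,1],[135,120,42,0,0,-4,1],[150,132,52,0,0,-4,1],[150,132,52,0,0,-4,1],[150,132,52,0,0,-4,1]]'; python3 - <<'E'
from h import *
delta(578,-100,5,90)
for n in("wrist","side","top"):
    c=camera(n);cv2.imwrite(f"pics/{n}1.png",c["color"][:,:,::-1])
    if n!="wrist":
        for b in blobs(c,masks(c)["white"],18):
            if 250<b[2][0]<650 and -550<b[2][1]<350: print(n,*b)
E
```

```text
time: 1.7
position: [577.5, -101.8, 99.7]
orientation: [-2.219, -2.221, 0.002]
contact_force: [0.1, -0.5, -0.8]
grip_width: -0.2
t 1.7 p [ 577.5 -101.8   99.7] ang 90.0 shift [ 1.7  0.7 94.7] turn [-0.1 -0.   0. ]
side [340.3 156.5] 92 [ 501.4 -548.1] [51.5 60.1] 30
side [302.1 190.9] 36 [ 578.1 -268.9] [21.2 25.1] 11
side [283.2 233.4] 62 [574.3 -46. ] [29.5 20.2] 75
side [337.2 242.1] 65 [437.8 -35.2] [20.9 28. ] 15
side [300.  252.6] 12 [515.8  20.2] [13.7  3.7] 11
side [355.2 293.5] 6 [378.3 126.2] [5.9 2.7] 11
side [353.3 301.1] 15 [379.8 147.1] [22.9  4.4] 76
top [439.1 199.2] 79 [ 510.5 -500.3] [28.  30.1] 28
top [437.7 211.8] 23 [ 474.3 -496.4] [10.3 48.1] 15
```

View pics/wrist1.png

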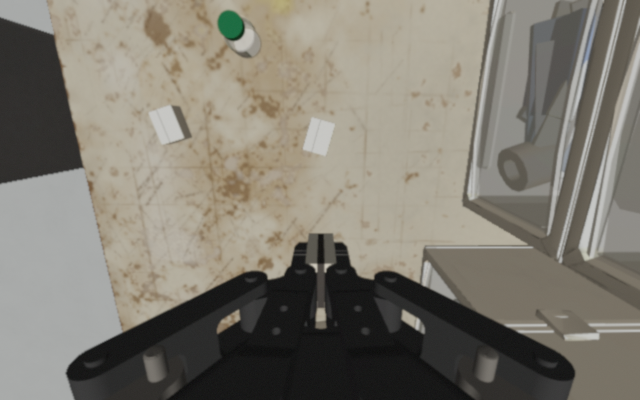

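View pics/side1.png

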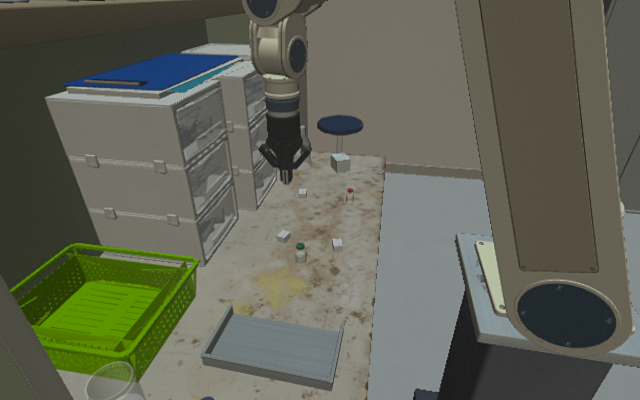

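The wrist camera looks along the push. The shut tip is at (320,240), carton A at (319,136), B at (168,125) and the green vial at (238,35). Lowering behind A.

```bash
python3 -m crank '[[2,-1,15,0,0,0,1],[2,-1,35,0,0,0,1],[2,-1,55,0,0,0,1],[2,-1,70,0,0,0,1],[2,-1,82,0,0,0,1],[2,-1,90,0,0,0,1],[2,-1,94,0,0,0,1],[2,-1,94,0,0,0,1]]'; python3 -m crank '[[4,0,0,0,0,0,1],[8,0,0,0,0,0,1],[12,0,0,0,0,0,1],[16,0,0,0,0,0,1],[20,0,0,0,0,0,1],[25,0,0,0,0,0,1],[30,0,0,0,0,0,1],[35,0,0,0,0,0,1],[40,0,0,0,0,0,1],[45,0,0,0,0,0,1]]';python3 - <<'E'
from h import *
c=camera("wrist");cv2.imwrite(f"pics/w2.png",c["color"][:,:,::-1])
E
```

```text
time: 2.52
position: [576.2, -101.3, 6.5]
orientation: [-2.224, -2.218, 0.0]
contact_force: [-0.1, 0.0, -0.0]
grip_width: -0.5
time: 3.35
position: [576.7, -55.1, 6.6]
orientation: [-2.223, -2.22, 0.0]
contact_force: [-0.6, 0.0, 0.3]
grip_width: -0.0
```

View pics/w2.png

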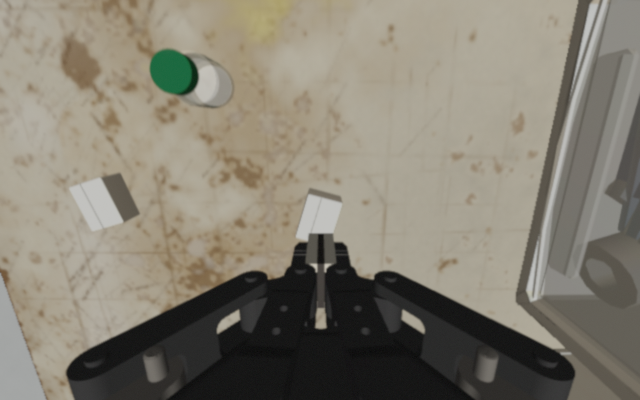

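```bash
python3 -m crank '[[5,0,0,0,0,0,1],[10,0,0,0,0,0,1],[15,0,0,0,0,0,1],[20,0,0,0,0,0,1],[25,0,0,0,0,0,1],[30,0,0,0,0,0,1],[35,0,0,0,0,0,1],[40,0,0,0,0,0,1]]';python3 - <<'E'
from h import *
c=camera("wrist");cv2.imwrite(f"pics/w3.png",c["color"][:,:,::-1])
c=camera("side")
for b in blobs(c,masks(c)["white"],18):
            if 350<b[2][0]<650 and -350<b[2][1]<350: print(*b)
E
```

```text
time: 4.07
position: [576.8, -15.2, 6.7]
orientation: [2.223, 2.22, 0.0]
contact_force: [-0.3, 0.6, 0.3]
grip_width: 0.1
[302.1 190.9] 34 [ 578.3 -269.1] [21.2 25.1] 11
[285.3 233.7] 30 [568.9 -45.7] [28.5 11.2] 74
[337.2 242.1] 60 [437.9 -35.4] [21.  23.9] 11
[300.4 252.8] 8 [514.8  20.6] [11.4  3.7] 11
```

View pics/w3.png

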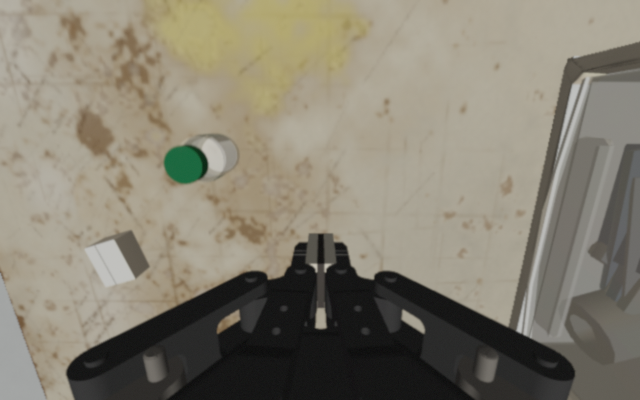

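```bash
python3 - <<'E'
from h import *
c=camera("side");print(proj(c,[[576.8,-15.2,6.7],[574,-46,18]]))
cv2.imwrite(f"pics/s3.png",cv2.resize(c["color"][150:300,210:410,::-1],None,fx=4,fy=4))
c=camera("top");print(proj(c,[[576.8,-15.2,6.7],[574,-46,18]]))
cv2.imwrite(f"pics/t3.png",cv2.resize(c["color"][130:250,180:400,::-1],None,fx=3.5,fy=3.5))
E
```

```text
[[278.95099948 244.41194466]
 [283.28784838 233.44341397]]
[[270.05320281 171.58065526]
 [280.49429618 172.29470235]]
```

View pics/s3.png

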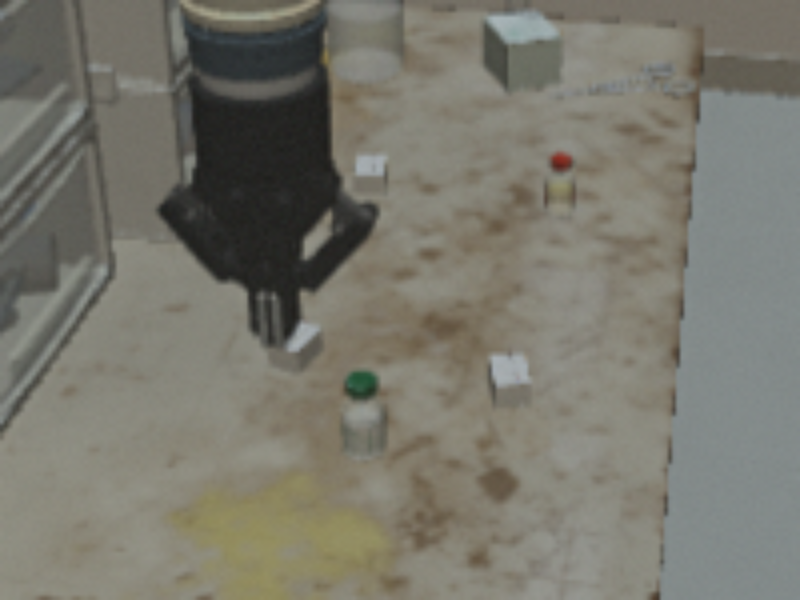

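```bash
python3 - <<'E'
from h import *
s=state();print(s["position"],s["joint_pos"],s["grip_width"])
def cloud(c):
    d=c["depth"];v,u=np.nonzero(d>0);z=d[v,u]
    p=cv2.undistortPoints(np.c_[u,v].astype(float).reshape(-1,1,2),c["intrinsics"],np.array(c["dist_coeffs"])).reshape(-1,2)
    q=np.c_[p[:,0]*z,-p[:,1]*z,-z]
    return u,v,q@R.from_rotvec(c["rotation"]).as_matrix().T+c["position"]
c=camera("side");u,v,P=cloud(c)
for vv in range(214,244,2):
    m=(v==vv)&(u>=268)&(u<=292)&(u%3==0); print(vv,[(int(a),*b.round().astype(int)) for a,b in zip(u[m],P[m])])
E
```

```text
[576.79622132 -15.57975011   6.69391858] [-1.72340242e-01  4.27966643e-01 -2.52185008e-01  8.90605436e-01
 -1.08561816e-04  1.39949195e+00] -0.1181061908405445
214 [(270, np.int64(588), np.int64(0), np.int64(102)), (273, np.int64(580), np.int64(3), np.int64(105)), (276, np.int64(582), np.int64(-24), np.int64(88)), (279, np.int64(566), np.int64(3), np.int64(106)), (282, np.int64(559), np.int64(0), np.int64(105)), (285, np.int64(561), np.int64(-26), np.int64(89)), (288, np.int64(552), np.int64(-21), np.int64(93)), (291, np.int64(540), np.int64(-5), np.int64(104))]
216 [(270, np.int64(589), np.int64(-2), np.int64(95)), (273, np.int64(582), np.int64(-3), np.int64(95)), (276, np.int64(580), np.int64(-18), np.int64(86)), (279, np.int64(568), np.int64(-3), np.int64(96)), (282, np.int64(560), np.int64(0), np.int64(100)), (285, np.int64(557), np.int64(-14), np.int64(91)), (288, np.int64(546), np.int64(-2), np.int64(100)), (291, np.int64(539), np.int64(-1), np.int64(101))]
218 [(270, np.int64(590), np.int64(-4), np.int64(88)), (273, np.int64(582), np.int64(-2), np.int64(90)), (276, np.int64(57
[... 4467 characters left out ...]
 np.int64(592), np.int64(-39), np.int64(0)), (279, np.int64(581), np.int64(-32), np.int64(7)), (282, np.int64(573), np.int64(-30), np.int64(10)), (285, np.int64(566), np.int64(-32), np.int64(9)), (288, np.int64(563), np.int64(-45), np.int64(0)), (291, np.int64(555), np.int64(-46), np.int64(1))]
242 [(270, np.int64(604), np.int64(-28), np.int64(1)), (273, np.int64(597), np.int64(-30), np.int64(0)), (276, np.int64(590), np.int64(-32), np.int64(0)), (279, np.int64(582), np.int64(-33), np.int64(0)), (282, np.int64(573), np.int64(-29), np.int64(4)), (285, np.int64(566), np.int64(-31), np.int64(4)), (288, np.int64(561), np.int64(-38), np.int64(0)), (291, np.int64(553), np.int64(-38), np.int64(1))]
```

```bash
python3 - <<'E'
from h import *
c=camera("wrist")
d=c["depth"]
print(c["position"],c["rotation"]);print(proj(c,[state()["position"],[574,-46,18]]),d[225:300:6,318:323:2])
E
```

```text
[576.57375522  52.50562585 178.87547093] [-0.27392055  0.00063983 -0.00238966]
[[321.12932978 228.5564071 ]
 [316.90185047 277.66382106]] [[189.31046  189.7711   190.52779 ]
 [191.29454  190.84227  190.78842 ]
 [143.35165  143.3509   143.24019 ]
 [136.73293  136.78496  136.45004 ]
 [130.42783  130.45108  129.70218 ]
 [122.57587  123.62902  123.94918 ]
 [118.65403  119.59334  119.47812 ]
 [117.0805   117.458374 116.82883 ]
 [117.84233  117.87774  117.757935]
 [120.27514  118.637886 118.73961 ]
 [119.6795   119.57401  119.080574]
 [121.27545    0.       120.80141 ]
 [121.16443  122.28094  121.54574 ]]
```

The side picture and depth show that the shut tip passed over carton A, which hasn't moved. The visible fingertip ends at z≈36 although the reported TCP z is 6.7. I'll cross-check with the wrist camera before going lower.

```bash
cat >> h.py <<'E'
def cloud(c):
    d=c["depth"];v,u=np.nonzero(d>0);z=d[v,u]
    p=cv2.undistortPoints(np.c_[u,v].astype(float).reshape(-1,1,2),c["intrinsics"],np.array(c["dist_coeffs"])).reshape(-1,2)
    q=np.c_[p[:,0]*z,-p[:,1]*z,-z]
    return u,v,q@R.from_rotvec(c["rotation"]).as_matrix().T+c["position"]
def tip(n,P0):
    c=camera(n);u,v,P=cloud(c)
    m=(abs(P[:,0]-P0[0])<22)&(abs(P[:,1]-P0[1])<15)&(P[:,2]>P0[2]-15)
    Q=P[m]
    for z in range(0,110,6):
        k=(Q[:,2]>=z)&(Q[:,2]<z+6)
        if k.sum(): print(n,z,k.sum(),Q[k].min(0).round(),Q[k].max(0).round())
E
python3 - <<'E'
from h import *
p=state()["position"]
tip("wrist",p);tip("side",p);tip("top",p)
E
```

```text
wrist 0 2085 [555. -31.   0.] [599.  -1.   3.]
wrist 36 33 [570.  -6.  39.] [583.  -5.  42.]
wrist 42 209 [563. -10.  42.] [589.  -4.  48.]
wrist 48 260 [563. -10.  48.] [590.  -4.  54.]
wrist 54 296 [563. -10.  54.] [590.  -4.  60.]
wrist 60 338 [563. -10.  60.] [590.  -4.  66.]
wrist 66 208 [563.  -9.  66.] [590.  -4.  72.]
wrist 72 569 [559. -27.  72.] [593.  -3.  78.]
wrist 78 908 [555. -27.  78.] [599.  -2.  84.]
wrist 84 1132 [555. -28.  84.] [599.  -3.  90.]
wrist 90 764 [555. -23.  90.] [599.  -3.  96.]
wrist 96 100 [573. -13.  96.] [580.  -1. 102.]
wrist 102 157 [571. -12. 102.] [582.  -1. 108.]
wrist 108 316 [555.  -7. 108.] [598.  -1. 114.]
side 0 114 [555. -31.   0.] [599.  -1.   6.]
side 6 10 [567. -30.   6.] [581. -27.  12.]
side 12 8 [567. -31.  13.] [586. -28.  17.]
side 18 3 [568. -31.  18.] [578. -27.  19.]
side 36 9 [570. -13.  37.] [581.  -4.  42.]
side 42 19 [563. -18.  42.] [587.  -3.  47.]
side 48 31 [562. -18.  48.] [587.  -3.  54.]
side 54 24 [562. -18.  54.] [589.  -3.  60.]
side 60 28 [561. -20.  60.] [589.  -1.  66.]
side 66 24 [562. -17.  66.] [588.  -2.  71.]
side 72 25 [561. -13.  72.] [588.  -2.  78.]
side 78 39 [555. -15.  78.] [598.  -1.  84.]
side 84 46 [555. -27.  84.] [597.  -1.  90.]
side 90 45 [556. -27.  90.] [599.  -2.  95.]
side 96 13 [559. -23.  96.] [589.  -1. 102.]
side 102 10 [558. -18. 102.] [580.  -3. 106.]
side 108 8 [557.  -7. 108.] [580.  -1. 114.]
top 0 5 [559. -29.   0.] [568. -24.   3.]
```

Both cameras put the real shut tip 30 mm above the reported TCP (bottom at z≈37). I'll check the gripper's profile against the vial height, then go back behind A and lower while watching force.

```bash
python3 - <<'E'
from h import *
c=camera("side");u,v,P=cloud(c)
for z in range(36,150,6):
    m=(abs(P[:,2]-z)<3)&(abs(P[:,1]+15)<40)&(abs(P[:,0]-577)<100)
    if m.any():print(z,P[m].min(0).round(),P[m].max(0).round())
E
python3 -m crank '[[-10,0,0,0,0,0,1],[-22,0,0,0,0,0,1],[-36,0,0,0,0,0,1],[-50,0,0,0,0,0,1],[-62,0,0,0,0,0,1],[-74,0,0,0,0,0,1],[-82,0,0,0,0,0,1],[-85,0,0,0,0,0,1],[-85,0,0,0,0,0,1]]'
python3 -m crank '[[0,0,4,0,0,0,1],[0,0,8,0,0,0,1],[0,0,12,0,0,0,1],[0,0,15,0,0,0,1],[0,0,18,0,0,0,1],[0,0,20,0,0,0,1],[0,0,20,0,0,0,1]]'
python3 - <<'E'
from h import *
p=state()["position"]
tip("wrist",p);tip("side",p)
E
```

```text
36 [569. -12.  37.] [580.  -7.  38.]
42 [567.  -8.  39.] [587.  -3.  44.]
48 [562. -17.  45.] [587.  -3.  51.]
54 [562. -18.  51.] [587.  -2.  57.]
60 [562. -16.  58.] [589.  -1.  63.]
66 [561. -18.  63.] [588.  -2.  69.]
72 [561. -16.  69.] [588.  -3.  75.]
78 [556. -14.  75.] [594.  -1.  81.]
84 [543. -21.  81.] [607.  -1.  87.]
90 [538. -25.  87.] [611.  -0.  93.]
96 [533. -28.  93.] [618.  -2.  99.]
102 [530. -27.  99.] [622.   3. 105.]
108 [526. -27. 105.] [626.   3. 111.]
114 [520. -25. 111.] [630.   4. 117.]
120 [514. -18. 117.] [636.   3. 123.]
126 [514. -29. 123.] [637.   5. 129.]
132 [515. -26. 129.] [633.   6. 135.]
138 [527. -20. 135.] [622.   6. 141.]
144 [533. -21. 141.] [615.   6. 147.]
time: 5.32
position: [576.6, -101.7, 6.6]
orientation: [-2.224, -2.218, 0.0]
contact_force: [-0.1, 0.1, -0.2]
grip_width: 0.2
time: 5.9
position: [576.4, -100.4, -13.9]
orientation: [-2.222, -2.22, 0.001]
contact_force: [-0.2, -0.1, -0.1]
grip_width: -0.0
wrist 0 1925 [ 554. -115.    0.] [598. -85.   3.]
wrist 18 106 [564. -94.  19.] [588. -89.  24.]
wrist 24 247 [563. -94.  24.] [590. 
[... 822 characters left out ...]
4.]
side 24 22 [ 561. -108.   24.] [588. -87.  30.]
side 30 23 [ 561. -108.   30.] [587. -88.  36.]
side 36 23 [561. -95.  36.] [588. -88.  42.]
side 42 22 [ 561. -100.   42.] [587. -87.  48.]
side 48 18 [561. -96.  48.] [589. -88.  53.]
side 54 23 [560. -96.  54.] [594. -85.  60.]
side 60 37 [ 557. -105.   60.] [597. -86.  66.]
side 66 41 [ 556. -109.   66.] [598. -86.  72.]
side 72 29 [ 556. -109.   72.] [598. -86.  78.]
side 78 11 [ 559. -108.   78.] [585. -86.  84.]
side 84 5 [559. -99.  84.] [580. -86.  89.]
side 90 12 [555. -91.  91.] [596. -86.  96.]
side 96 16 [555. -92.  96.] [598. -86. 102.]
side 102 13 [555. -91. 102.] [598. -86. 107.]
side 108 16 [555. -92. 108.] [597. -87. 113.]
```

```bash

python3 -m crank '[[0,-1,3,0,0,0,1],[0,-2,6,0,0,0,1],[0,-2,9,0,0,0,1],[0,-2,11,0,0,0,1],[0,-2,11,0,0,0,1]]'
python3 -m crank '[[3,0,0,0,0,0,1],[6,0,0,0,0,0,1],[9,0,0,0,0,0,1],[13,0,0,0,0,0,1],[17,0,0,0,0,0,1],[21,0,0,0,0,0,1],[25,0,0,0,0,0,1],[30,0,0,0,0,0,1],[35,0,0,0,0,0,1],[40,0,0,0,0,0,1]]'
python3 - <<'E'
from h import *
c=camera("wrist");cv2.imwrite(f"pics/w4.png",c["color"][:,:,::-1])
E
```

```text
time: 6.42
position: [574.3, -100.7, -24.9]
orientation: [-2.223, -2.219, 0.001]
contact_force: [-0.6, 0.1, -0.0]
grip_width: -0.2
time: 7.25
position: [574.7, -60.2, -24.3]
orientation: [2.223, 2.22, 0.0]
contact_force: [0.2, 0.8, -0.5]
grip_width: 0.2
```

View pics/w4.png

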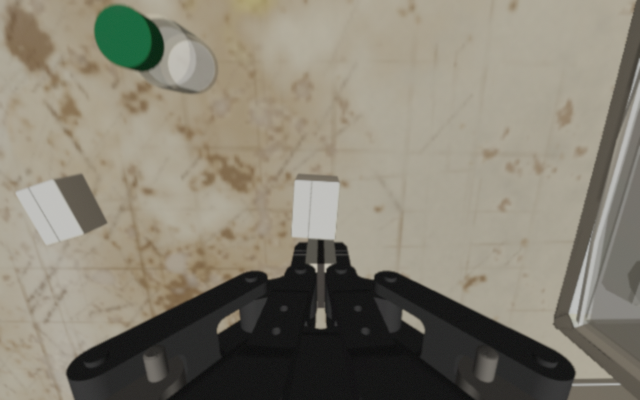

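A has squared up against the tip (316,207). Pushing it straight on.

```bash

python3 -m crank '[[6,0,0,0,0,0,1],[12,0,0,0,0,0,1],[18,0,0,0,0,0,1],[25,0,0,0,0,0,1],[32,0,0,0,0,0,1],[39,0,0,0,0,0,1],[46,0,0,0,0,0,1],[53,0,0,0,0,0,1],[60,0,0,0,0,0,1],[67,0,0,0,0,0,1]]'
python3 -m crank '[[7,0,0,0,0,0,1],[14,0,0,0,0,0,1],[21,0,0,0,0,0,1],[28,0,0,0,0,0,1],[35,0,0,0,0,0,1],[42,0,0,0,0,0,1],[49,0,0,0,0,0,1],[56,0,0,0,0,0,1],[63,0,0,0,0,0,1],[70,0,0,0,0,0,1]]'
python3 - <<'E'
from h import *
c=camera("wrist");cv2.imwrite(f"pics/w5.png",c["color"][:,:,::-1])
E
```

```text
time: 8.13
position: [574.8, 7.0, -24.3]
orientation: [-2.223, -2.22, 0.0]
contact_force: [-0.3, 0.7, 0.1]
grip_width: 0.1
time: 8.97
position: [574.9, 77.0, -24.3]
orientation: [-2.223, -2.22, 0.0]
contact_force: [-0.1, -0.6, 0.3]
grip_width: 0.0
```

View pics/w5.png

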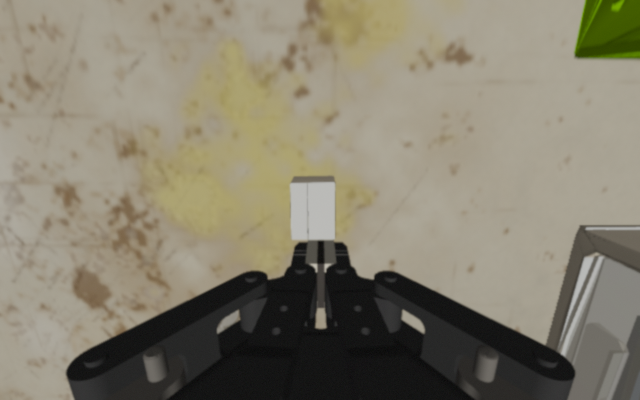

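A is straight ahead of the tip at (313,208). Shifting the tip a few mm toward it and going on.

```bash

python3 -m crank '[[7,-1,0,0,0,0,1],[14,-1,0,0,0,0,1],[21,-2,0,0,0,0,1],[28,-3,0,0,0,0,1],[35,-4,0,0,0,0,1],[42,-4,0,0,0,0,1],[49,-5,0,0,0,0,1],[56,-5,0,0,0,0,1],[63,-6,0,0,0,0,1],[68,-6,0,0,0,0,1]]'
python3 - <<'E'
from h import *
c=camera("wrist");cv2.imwrite(f"pics/w6.png",c["color"][:,:,::-1])
c=camera("side");cv2.imwrite(f"pics/s6.png",c["color"][:,:,::-1])
E
```

```text
time: 9.85
position: [568.8, 145.2, -24.3]
orientation: [-2.223, -2.22, 0.0]
contact_force: [-0.3, 0.1, -0.1]
grip_width: -0.2
```

View pics/w6.png

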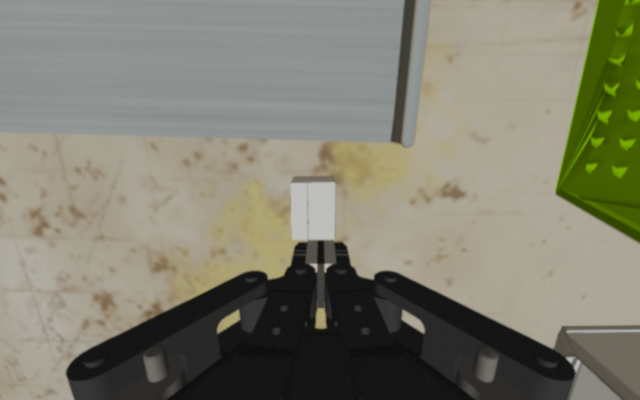

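View pics/s6.png

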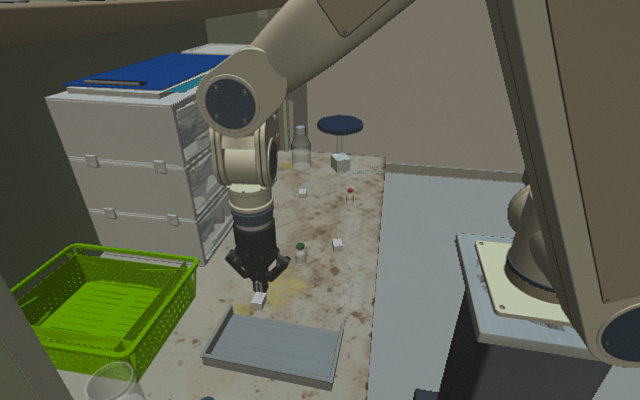

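```bash
python3 - <<'E'
from h import *
for n in("side","wrist"):
    c=camera(n);u,v,P=cloud(c);h=cv2.cvtColor(c["color"],cv2.COLOR_RGB2HSV);m=(h[v,u,0]>32)&(h[v,u,0]<50)&(h[v,u,1]>180)
    print(n,np.percentile(P[m],[0.5,2,50,98],axis=0).round())
    k=m&(P[:,1]<330);print(np.percentile(P[k],[0.5,2,50,98],axis=0).round())
c=camera("side");u,v,P=cloud(c)
m=(P[:,2]>22)&(P[:,2]<32)&(P[:,0]>380)&(P[:,0]<625)&(P[:,1]>150)&(P[:,1]<330)
Q=P[m];print(np.percentile(Q,[1,5,50,95,99],axis=0).round())
# tray corners, from side picture rim pixels
print(ray(c,[[229,311],[343,322],[204,354],[334,376]],27))
E
```

```text
side [[678. 160.   2.]
 [679. 164.   3.]
 [816. 256.  39.]
 [951. 381.  90.]]
[[678. 159.   2.]
 [680. 163.   3.]
 [848. 230.  30.]
 [952. 319.  90.]]
wrist [[691. 171.   2.]
 [693. 173.   3.]
 [699. 211.  18.]
 [712. 262.  43.]]
[[691. 171.   2.]
 [693. 173.   3.]
 [699. 211.  18.]
 [712. 262.  43.]]
[[391. 151.  22.]
 [393. 195.  24.]
 [503. 317.  27.]
 [608. 323.  29.]
 [610. 325.  30.]]
[[601.49033086 222.49870573]
 [391.90256413 209.44106718]
 [604.8999394  315.33952172]
 [391.88979693 315.1910731 ]]
```

The basket (x≥678) is clear of the gripper. The tray's open edge is at about y=207 and its back wall at about 317. Pushing A in.

```bash

python3 -m crank '[[6,0,0,0,0,0,1],[12,0,-1,0,0,0,1],[18,0,-1,0,0,0,1],[24,0,-1,0,0,0,1],[30,0,-1,0,0,0,1],[36,0,-1,0,0,0,1],[42,0,-1,0,0,0,1],[48,0,-1,0,0,0,1],[54,0,-1,0,0,0,1],[60,0,-1,0,0,0,1]]'
python3 - <<'E'
from h import *
c=camera("wrist");cv2.imwrite(f"pics/w7.png",c["color"][:,:,::-1])
E
```

```text
time: 10.93
position: [569.1, 205.0, -23.3]
orientation: [-2.223, -2.22, 0.0]
contact_force: [-0.3, 0.6, -0.2]
grip_width: 0.3
```

View pics/w7.png

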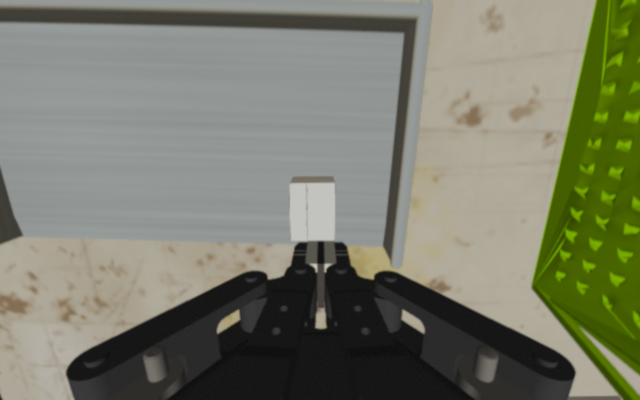

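```bash

python3 -m crank '[[6,0,0,0,0,0,1],[12,0,0,0,0,0,1],[18,0,0,0,0,0,1],[25,0,0,0,0,0,1],[32,0,0,0,0,0,1],[39,0,0,0,0,0,1],[46,0,0,0,0,0,1],[52,0,0,0,0,0,1],[56,0,0,0,0,0,1],[58,0,0,0,0,0,1]]'
python3 - <<'E'
from h import *
c=camera("wrist");cv2.imwrite(f"pics/w8.png",c["color"][:,:,::-1])
E
```

```text
time: 11.82
position: [569.1, 263.0, -23.4]
orientation: [-2.222, -2.22, -0.0]
contact_force: [-1.1, 0.0, -0.6]
grip_width: -0.1
```

View pics/w8.png

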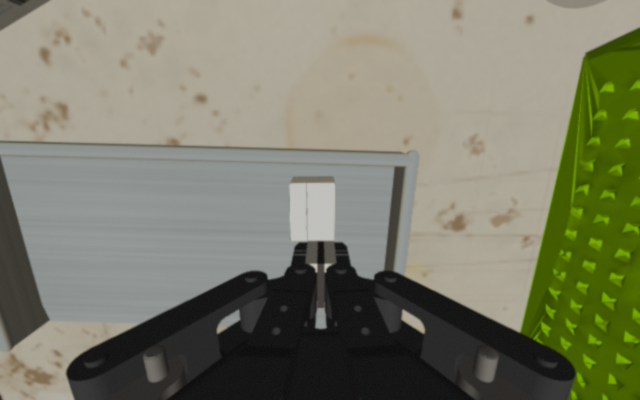

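A lies in front of the back wall (313,210). Backing off, lifting and moving behind B.

```bash

python3 -m crank '[[-8,0,-2,0,0,0,1],[-14,0,-20,0,0,0,1],[-20,0,-50,0,0,0,1],[-40,-10,-80,0,0,0,1],[-75,-25,-100,0,0,0,1],[-112,-40,-110,0,0,0,1],[-150,-55,-110,0,0,0,1],[-188,-70,-110,0,0,0,1],[-226,-85,-110,0,0,0,1],[-264,-100,-110,0,0,0,1]]'
python3 -m crank '[[-36,-14,0,0,0,0,1],[-66,-26,0,0,0,0,1],[-86,-33,0,0,0,0,1],[-91,-33,10,0,0,0,1],[-91,-33,35,0,0,0,1],[-91,-33,60,0,0,0,1],[-91,-33,80,0,0,0,1],[-91,-33,80,0,0,0,1]]'
python3 - <<'E'
from h import *
delta(437,-92,-24,90)
for n in("wrist","top"):
    c=camera(n);cv2.imwrite(f"pics/{n}9.png",c["color"][:,:,::-1])
u,v,P=cloud(camera("wrist"))
c=camera("wrist");m=masks(c)["white"]
for b in blobs(c,m,18,lo=100,hi=6000): print(*b)
c=camera("side")
for b in blobs(c,masks(c)["white"],18): 
    if 350<b[2][0]<650 and -350<b[2][1]<350: print(*b)
E
```

```text
time: 12.7
position: [467.4, -3.6, 87.0]
orientation: [2.223, 2.219, 0.0]
contact_force: [1.7, -0.6, 0.5]
grip_width: -0.4
time: 13.37
position: [433.0, -92.3, 4.0]
orientation: [-2.221, -2.215, 0.003]
contact_force: [-2.0, 0.9, -0.0]
grip_width: 0.3
t 13.3667 p [433.  -92.3   4. ] ang 89.8 shift [ 0.3  4.1 28. ] turn [-0.3 -0.1 -0.2]
[476.6   9.7] 785 [516.   31.1] [22.3 10.4] 0
[359.2  31. ] 341 [456.   21.2] [ 6.3 23. ] 57
[411.8 117.2] 5578 [487.1 -22. ] [41.3 81.6] 38
[346.3  79.3] 220 [449.8  -2.2] [ 8.2 11. ] 15
[527.4 104.7] 193 [551.4 -15.3] [11.6 10.3] 32
[399.5 195.6] 157 [483.5 -67.7] [8.2 8.4] 90
[457.5 212.5] 115 [520.3 -78.6] [13.2  4.9] 25
[428.9 276.3] 791 [ 507.2 -123. ] [15.7 32.4] 62
[320.4 318.4] 163 [ 435.2 -155.7] [15.6  6.3] 90
[228.1 320.9] 201 [ 370.9 -157.7] [22.9  6.5] 35
[635.4 389.7] 173 [ 678.9 -223.6] [ 8.1 26.5] 3
[302.1 190.9] 36 [ 578.1 -268.9] [21.2 25.1] 11
[337.2 242.1] 65 [437.8 -35.2] [20.9 28. ] 15
[299.9 252.9] 15 [515.9  21.2] [13.7  7.3] 11
[355.5 293.1] 11 [377.7 124.9] [8.4 5.5] 11
[344.4 297.5] 18 [397.9 140.9] [15.7  7.7] 63
[353.2 301.6] 35 [379.8 148.5] [27.6 10.8] 85
[234.3 347.2] 194 [565.4 287.9] [30.3 21.2] 90
```

View pics/wrist9.png

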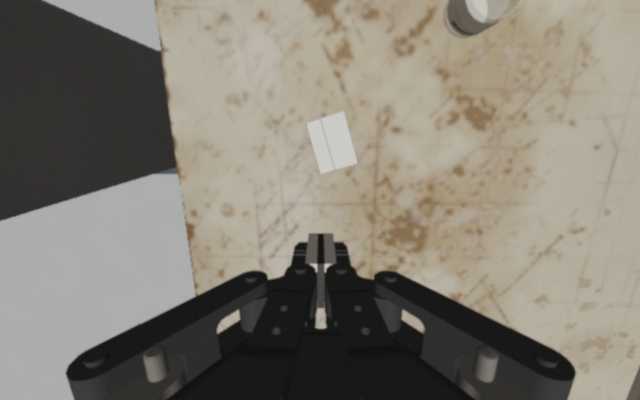

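View pics/top9.png

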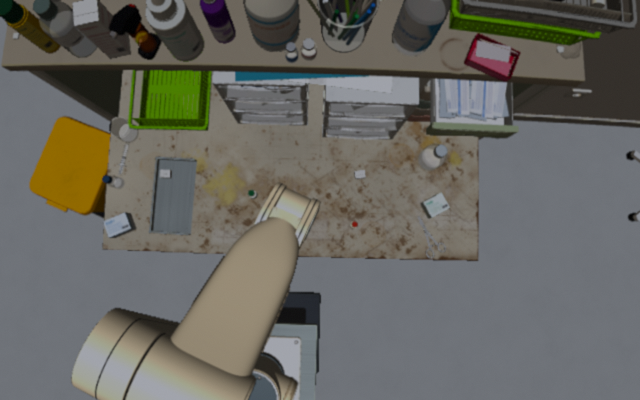

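A sits in the tray; B is at (332,142) in the wrist view. Lowering 28, shifting 5, then pushing.

```bash

python3 -m crank '[[0,2,7,0,0,0,1],[0,4,14,0,0,0,1],[0,4,20,0,0,0,1],[0,4,25,0,0,0,1],[0,4,28,0,0,0,1],[0,4,28,0,0,0,1]]'
python3 -m crank '[[4,0,0,0,0,0,1],[8,0,0,0,0,0,1],[12,0,0,0,0,0,1],[16,0,0,0,0,0,1],[20,0,0,0,0,0,1],[24,0,0,0,0,0,1],[28,0,0,0,0,0,1],[33,0,0,0,0,0,1],[38,0,0,0,0,0,1],[43,0,0,0,0,0,1]]'
python3 - <<'E'
from h import *
c=camera("wrist");cv2.imwrite(f"pics/w10.png",c["color"][:,:,::-1])
E
```

```text
time: 14.12
position: [439.1, -92.2, -22.2]
orientation: [-2.222, -2.219, 0.001]
contact_force: [0.1, 0.3, -0.1]
grip_width: 0.2
time: 14.95
position: [439.7, -49.0, -21.3]
orientation: [2.223, 2.22, -0.0]
contact_force: [-0.4, 0.1, -0.8]
grip_width: 0.2
```

View pics/w10.png

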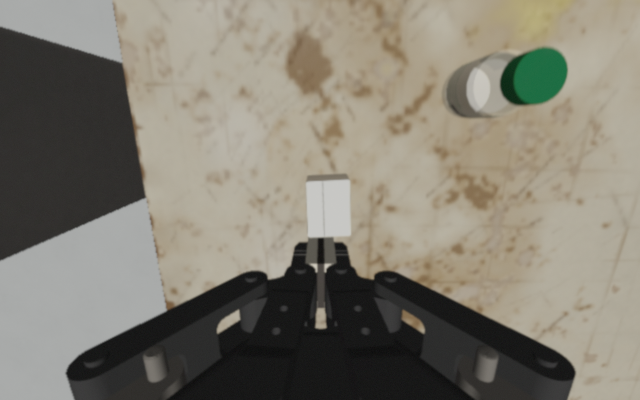

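```bash

python3 -m crank '[[6,1,0,0,0,0,1],[12,2,1,0,0,0,1],[18,3,2,0,0,0,1],[25,4,3,0,0,0,1],[32,5,3,0,0,0,1],[39,5,3,0,0,0,1],[46,5,3,0,0,0,1],[53,5,3,0,0,0,1],[60,5,3,0,0,0,1],[67,5,3,0,0,0,1]]'
python3 -m crank '[[7,0,0,0,0,0,1],[14,0,0,0,0,0,1],[21,0,0,0,0,0,1],[28,0,0,0,0,0,1],[35,0,0,0,0,0,1],[42,0,0,0,0,0,1],[49,0,0,0,0,0,1],[56,0,0,0,0,0,1],[63,0,0,0,0,0,1],[70,0,0,0,0,0,1]]'
python3 - <<'E'
from h import *
c=camera("wrist");cv2.imwrite(f"pics/w11.png",c["color"][:,:,::-1])
E
```

```text
time: 15.83
position: [444.8, 18.3, -24.3]
orientation: [-2.223, -2.22, -0.0]
contact_force: [-0.1, -0.3, -0.1]
grip_width: -0.2
time: 16.67
position: [444.9, 88.2, -24.3]
orientation: [-2.223, -2.22, 0.0]
contact_force: [0.2, -0.8, 0.6]
grip_width: 0.2
```

View pics/w11.png

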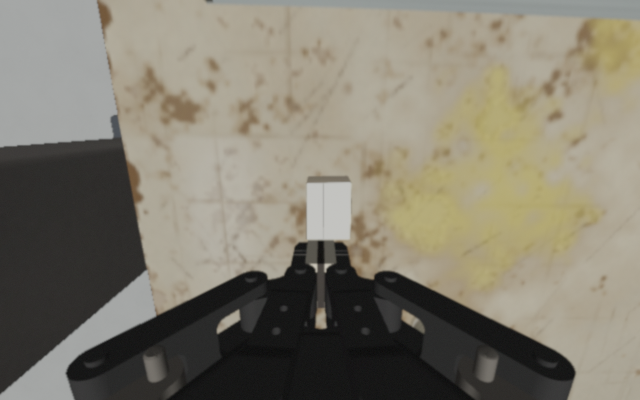

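B is square on the tip at (328,208). Continuing into the tray.

```bash

python3 -m crank '[[7,0,0,0,0,0,1],[14,0,0,0,0,0,1],[21,0,0,0,0,0,1],[28,0,0,0,0,0,1],[35,0,0,0,0,0,1],[42,0,0,0,0,0,1],[49,0,0,0,0,0,1],[56,0,0,0,0,0,1],[62,0,0,0,0,0,1],[68,0,-1,0,0,0,1]]'
python3 -m crank '[[6,0,0,0,0,0,1],[12,0,0,0,0,0,1],[18,0,0,0,0,0,1],[24,0,0,0,0,0,1],[30,0,0,0,0,0,1],[36,0,0,0,0,0,1],[42,0,0,0,0,0,1],[48,0,0,0,0,0,1],[54,0,0,0,0,0,1],[60,0,0,0,0,0,1]]'
python3 - <<'E'
from h import *
c=camera("wrist");cv2.imwrite(f"pics/w12.png",c["color"][:,:,::-1])
E
```

```text
time: 17.55
position: [444.9, 156.1, -23.4]
orientation: [-2.223, -2.22, 0.0]
contact_force: [0.3, 0.4, -0.5]
grip_width: 0.2
time: 18.38
position: [445.1, 216.1, -23.3]
orientation: [-2.223, -2.22, -0.0]
contact_force: [0.5, -0.2, 0.4]
grip_width: 0.2
```

View pics/w12.png

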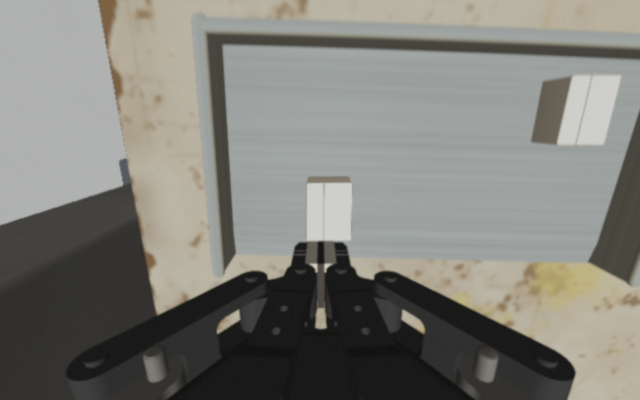

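Push 40 more with a slow end, then lift and go behind C (about (577,-325)), passing above everything.

```bash

python3 -m crank '[[6,0,0,0,0,0,1],[12,0,0,0,0,0,1],[18,0,0,0,0,0,1],[24,0,0,0,0,0,1],[30,0,0,0,0,0,1],[35,0,0,0,0,0,1],[39,0,0,0,0,0,1],[41,0,0,0,0,0,1],[42,0,0,0,0,0,1]]'
python3 -m crank '[[-8,0,-2,0,0,0,1],[-14,0,-20,0,0,0,1],[-20,0,-50,0,0,0,1],[-40,10,-80,0,0,0,1],[-75,20,-100,0,0,0,1],[-112,30,-110,0,0,0,1],[-150,40,-110,0,0,0,1],[-188,50,-110,0,0,0,1],[-226,60,-110,0,0,0,1],[-264,70,-110,0,0,0,1]]'
python3 -m crank '[[-38,8,0,0,0,0,1],[-76,16,0,0,0,0,1],[-114,24,0,0,0,0,1],[-152,32,0,0,0,0,1],[-190,40,0,0,0,0,1],[-228,48,0,0,0,0,1],[-266,56,0,0,0,0,1],[-300,60,0,0,0,0,1],[-319,63,0,0,0,0,1],[-319,63,0,0,0,0,1]]'
python3 - <<'E'
from h import *
delta(578,-330,-25,90)
for n in("wrist","top"):
    c=camera(n);cv2.imwrite(f"pics/{n}13.png",c["color"][:,:,::-1])
c=camera("side");cv2.imwrite(f"pics/side13.png",c["color"][:,:,::-1])
for b in blobs(c,masks(c)["white"],18): 
    if 350<b[2][0]<650 and -350<b[2][1]<350: print(*b)
E
```

```text
time: 19.18
position: [445.2, 257.8, -23.3]
orientation: [2.223, 2.22, -0.0]
contact_force: [0.3, -0.8, 0.0]
grip_width: 0.1
time: 20.02
position: [514.5, -9.2, 87.1]
orientation: [2.223, 2.219, 0.0]
contact_force: [0.9, 0.2, -0.2]
grip_width: 0.1
time: 20.85
position: [576.5, -330.6, 85.9]
orientation: [2.227, 2.215, -0.001]
contact_force: [-0.8, 0.3, -0.1]
grip_width: 0.1
t 20.85 p [ 576.5 -330.6   85.9] ang 89.7 shift [  0.7   1.5 110.9] turn [-0.   0.  -0.3]
[350.9 186.2] 9 [ 437.9 -326. ] [12.  10.8] 72
[302.4 190.7] 40 [ 577.5 -270.6] [21.2 31.6] 13
[349.7 201.4] 7 [ 430.7 -233. ] [8.6 5.7] 11
[369.8 202.2] 6 [ 374.2 -239.4] [ 3.8 17. ] 13
[352.3 212.7] 25 [ 416.8 -174.1] [38.7 18.4] 20
[350.  220.7] 32 [ 418.5 -133.8] [28.5 17. ] 84
[356.7 220.7] 14 [ 401.2 -136.8] [21.1  8.8] 68
[315.7 221.7] 18 [ 505.4 -112.6] [13.5 23.7] 84
[348.2 228.1] 10 [419.  -98.8] [7.6 8.9] 11
[354.8 228.9] 15 [402.2 -98.2] [12.9 13.3] 11
[347.5 239.5] 26 [414.8 -50.2] [13.5 27.9] 19
[354.6 239. ] 8 [398.2 -55.4] [16.2  5.2] 56
[364.8 243. ] 13 [372.7 -43.9] [ 8.4 17.4] 27
[305.9 243.6] 8 [510.  -15.
[... 1118 characters left out ...]
] 12 [642.7 231. ] [ 4.8 19.5] 42
[307.5 314.3] 6 [459.7 195.9] [5.9 4.5] 68
[203.  315.4] 8 [648.8 233.2] [3.8 9. ] 57
[262.8 316.5] 6 [539.5 216. ] [7.4 2.4] 10
[351.6 318.1] 9 [378.5 189.6] [ 3.9 10.5] 35
[204.  323.3] 13 [638.6 250.1] [ 3.5 15.9] 26
[352.1 328. ] 54 [375.1 211.9] [30.1 19.2] 2
[234.4 347.1] 204 [565.3 287.8] [31.1 21.5] 89
[356.8 349.5] 43 [362.5 254.7] [27.5  9.3] 90
[302.8 355.5] 217 [448.6 282.5] [30.9 21.4] 90
[175.4 360. ] 8 [649.8 327.7] [ 2.3 11.1] 38
[357.6 358.7] 7 [359.6 271.8] [4.9 4.6] 39
[258.  377.2] 6 [508.2 332.6] [6.2 1.7] 10
[264.3 378.2] 6 [498.  332.4] [1.5 6.6] 86
[334.4 383.8] 14 [390.2 321.6] [ 3.  14.6] 9
[280.6 382.1] 7 [471.5 334.2] [2.5 7.9] 82
```

View pics/wrist13.png

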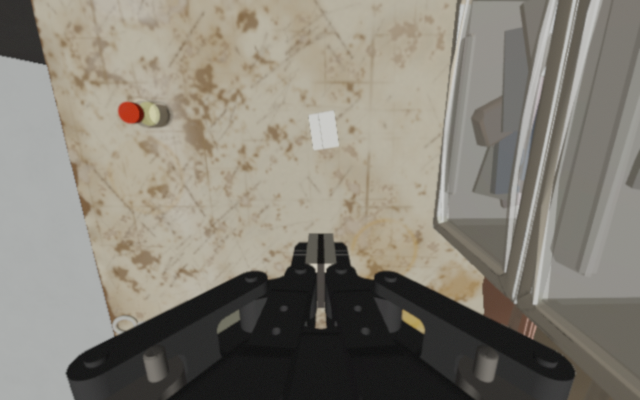

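View pics/side13.png

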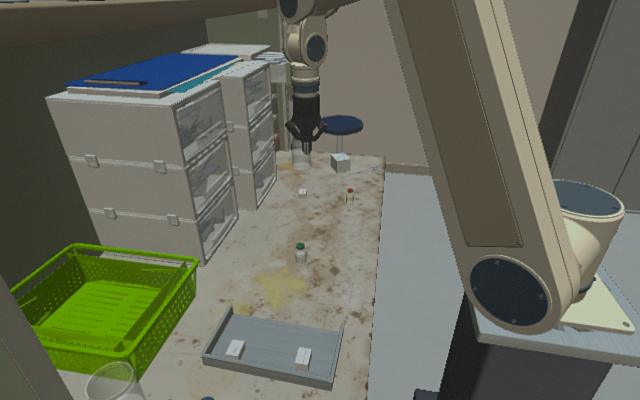

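A and B are inside the tray, at (565,288) and (449,283). I'll check the clearance to the drawers beside C's lane before lowering.

```bash
python3 - <<'E'
from h import *
for n in("wrist","side","top"):
    c=camera(n);u,v,P=cloud(c)
    for y0 in range(-400,0,50):
        m=(P[:,2]>15)&(P[:,2]<250)&(P[:,0]>600)&(P[:,0]<800)&(P[:,1]>y0)&(P[:,1]<y0+50)
        if m.sum()>20: print(n,y0,np.percentile(P[m,0],[1,5,20]).round(),P[m,2].max().round())
E
```

```text
wrist -400 [684. 685. 685.] 187.0
wrist -350 [601. 605. 616.] 214.0
wrist -300 [672. 673. 677.] 178.0
wrist -250 [672. 676. 678.] 169.0
wrist -200 [686. 686. 687.] 103.0
side -400 [683. 683. 684.] 248.0
side -350 [601. 604. 613.] 250.0
side -300 [671. 675. 678.] 250.0
side -250 [673. 676. 679.] 249.0
side -200 [681. 683. 686.] 250.0
side -150 [717. 717. 718.] 249.0
side -100 [710. 714. 718.] 250.0
side -50 [709. 713. 715.] 249.0
top -400 [739. 740. 745.] 250.0
top -350 [671. 674. 679.] 250.0
top -300 [672. 674. 676.] 245.0
top -250 [673. 675. 678.] 250.0
top -200 [681. 682. 683.] 250.0
top -150 [715. 716. 717.] 248.0
top -100 [708. 712. 716.] 240.0
top -50 [708. 709. 713.] 234.0
```

Drawers start at x≥671 and the elbows reach about 639, so it's clear. Lowering behind C and pushing.

```bash

python3 -m crank '[[0,1,15,0,0,0,1],[0,1,35,0,0,0,1],[0,1,55,0,0,0,1],[0,1,75,0,0,0,1],[0,1,90,0,0,0,1],[0,1,100,0,0,0,1],[0,1,107,0,0,0,1],[0,1,110,0,0,0,1],[0,1,110,0,0,0,1]]'
python3 -m crank '[[4,0,0,0,0,0,1],[8,0,0,0,0,0,1],[12,0,0,0,0,0,1],[16,0,0,0,0,0,1],[20,0,0,0,0,0,1],[24,0,0,0,0,0,1],[28,0,0,0,0,0,1],[33,0,0,0,0,0,1],[38,0,0,0,0,0,1],[43,0,0,0,0,0,1]]'
python3 - <<'E'
from h import *
c=camera("wrist");cv2.imwrite(f"pics/w14.png",c["color"][:,:,::-1])
E
```

```text
time: 21.9
position: [578.4, -325.4, -23.4]
orientation: [-2.222, -2.22, -0.0]
contact_force: [-0.5, -0.2, 0.7]
grip_width: -0.2
time: 22.73
position: [578.4, -282.2, -23.3]
orientation: [2.223, 2.22, -0.0]
contact_force: [0.0, -0.9, 0.9]
grip_width: 0.2
```

View pics/w14.png

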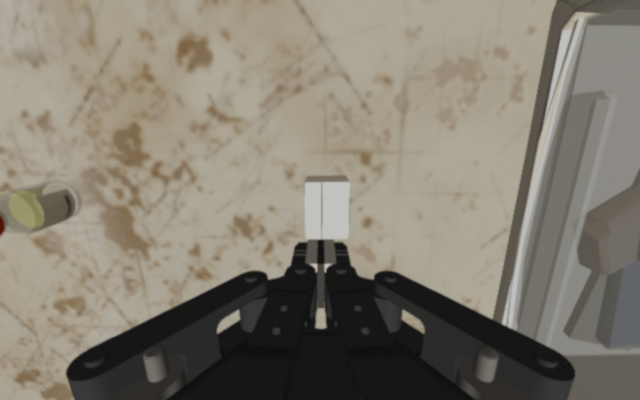

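```bash

python3 -m crank '[[6,1,0,0,0,0,1],[12,2,1,0,0,0,1],[18,3,1,0,0,0,1],[25,4,1,0,0,0,1],[32,4,1,0,0,0,1],[39,4,1,0,0,0,1],[46,4,1,0,0,0,1],[53,4,1,0,0,0,1],[60,4,1,0,0,0,1],[67,4,1,0,0,0,1]]'
python3 -m crank '[[7,0,0,0,0,0,1],[14,0,0,0,0,0,1],[21,0,0,0,0,0,1],[28,0,0,0,0,0,1],[35,0,0,0,0,0,1],[42,0,0,0,0,0,1],[49,0,0,0,0,0,1],[56,0,0,0,0,0,1],[63,0,0,0,0,0,1],[70,0,0,0,0,0,1]]'
python3 -m crank '[[7,0,0,0,0,0,1],[14,0,0,0,0,0,1],[21,0,0,0,0,0,1],[28,0,0,0,0,0,1],[35,0,0,0,0,0,1],[42,0,0,0,0,0,1],[49,0,0,0,0,0,1],[56,0,0,0,0,0,1],[63,0,0,0,0,0,1],[70,0,0,0,0,0,1]]'
python3 - <<'E'
from h import *
c=camera("wrist");cv2.imwrite(f"pics/w15.png",c["color"][:,:,::-1])
E
```

```text
time: 23.62
position: [582.5, -215.0, -24.3]
orientation: [2.223, 2.22, 0.0]
contact_force: [0.2, 0.1, -0.7]
grip_width: -0.1
time: 24.45
position: [582.6, -145.0, -24.3]
orientation: [2.223, 2.22, 0.0]
contact_force: [0.5, 0.6, 0.4]
grip_width: 0.1
time: 25.28
position: [582.7, -75.0, -24.3]
orientation: [2.223, 2.22, 0.0]
contact_force: [0.0, 0.3, -0.0]
grip_width: 0.4
```

View pics/w15.png

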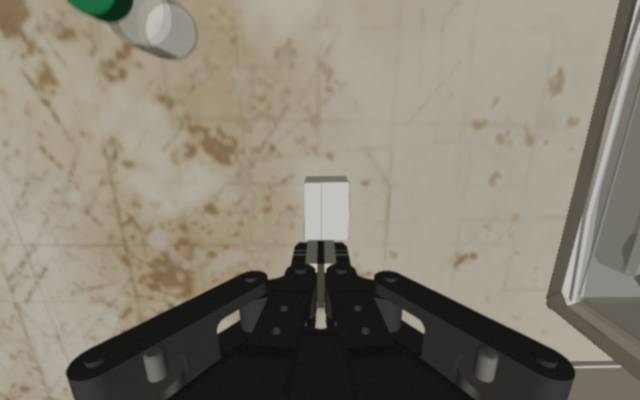

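C is tracking well at (327,208). Pushing past the vial, then easing toward −x.

```bash

python3 -m crank '[[7,0,0,0,0,0,1],[14,0,0,0,0,0,1],[21,0,0,0,0,0,1],[28,0,0,0,0,0,1],[35,0,0,0,0,0,1],[42,0,0,0,0,0,1],[49,0,0,0,0,0,1],[56,0,0,0,0,0,1],[63,0,0,0,0,0,1],[70,0,0,0,0,0,1]]'
python3 -m crank '[[7,0,0,0,0,0,1],[14,0,0,0,0,0,1],[21,-1,0,0,0,0,1],[28,-1,0,0,0,0,1],[35,-2,0,0,0,0,1],[42,-2,0,0,0,0,1],[49,-3,0,0,0,0,1],[56,-3,0,0,0,0,1],[63,-4,0,0,0,0,1],[70,-5,0,0,0,0,1]]'
python3 -m crank '[[7,-1,0,0,0,0,1],[14,-2,0,0,0,0,1],[21,-3,0,0,0,0,1],[28,-4,0,0,0,0,1],[35,-5,0,0,0,0,1],[42,-6,0,0,0,0,1],[49,-7,0,0,0,0,1],[56,-8,0,0,0,0,1],[63,-9,0,0,0,0,1],[70,-10,0,0,0,0,1]]'
python3 - <<'E'
from h import *
c=camera("wrist");cv2.imwrite(f"pics/w16.png",c["color"][:,:,::-1])
E
```

```text
time: 26.17
position: [582.8, -5.0, -24.3]
orientation: [-2.223, -2.22, 0.0]
contact_force: [0.5, -0.9, -0.8]
grip_width: -0.0
time: 27.0
position: [577.8, 65.0, -24.3]
orientation: [2.223, 2.22, -0.0]
contact_force: [0.5, -0.7, 0.4]
grip_width: 0.1
time: 27.83
position: [567.9, 135.0, -24.3]
orientation: [2.223, 2.22, 0.0]
contact_force: [-0.3, -1.3, 0.0]
grip_width: -0.0
```

View pics/w16.png

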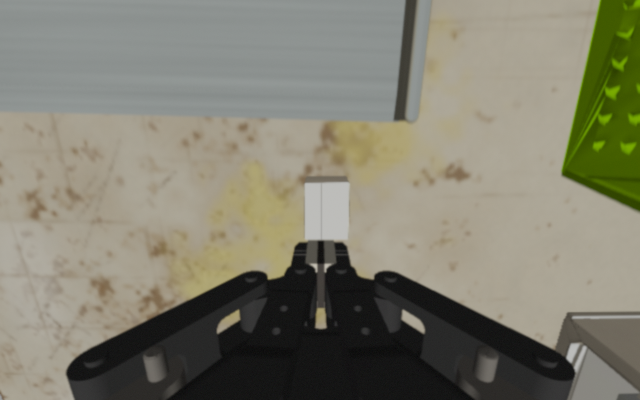

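```bash

python3 -m crank '[[6,0,0,0,0,0,1],[12,0,-1,0,0,0,1],[18,0,-1,0,0,0,1],[24,0,-1,0,0,0,1],[30,0,-1,0,0,0,1],[36,0,-1,0,0,0,1],[42,0,-1,0,0,0,1],[48,0,-1,0,0,0,1],[54,0,-1,0,0,0,1],[60,0,-1,0,0,0,1]]'
python3 -m crank '[[5,0,0,0,0,0,1],[10,0,0,0,0,0,1],[15,0,0,0,0,0,1],[20,0,0,0,0,0,1],[24,0,0,0,0,0,1],[28,0,0,0,0,0,1],[31,0,0,0,0,0,1],[33,0,0,0,0,0,1],[33,0,0,0,0,0,1]]'
python3 - <<'E'
from h import *
c=camera("wrist");cv2.imwrite(f"pics/w17.png",c["color"][:,:,::-1])
E
```

```text
time: 28.72
position: [568.1, 194.9, -23.3]
orientation: [-2.223, -2.22, -0.0]
contact_force: [-0.3, -0.6, 0.4]
grip_width: -0.2
time: 29.47
position: [568.1, 227.7, -23.3]
orientation: [-2.223, -2.22, -0.0]
contact_force: [-0.2, 0.2, -0.2]
grip_width: 0.1
```

View pics/w17.png

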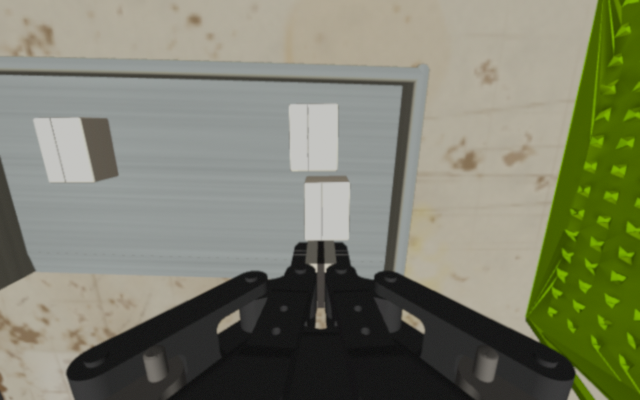

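C is inside, about 17 mm past the open edge. A slow 8 mm more will clear the ramp fully.

```bash

python3 -m crank '[[2,0,0,0,0,0,1],[4,0,0,0,0,0,1],[6,0,0,0,0,0,1],[8,0,0,0,0,0,1],[9,0,0,0,0,0,1],[9,0,0,0,0,0,1]]'
python3 -m crank '[[-4,0,0,0,0,0,1],[-10,0,-4,0,0,0,1],[-16,0,-20,0,0,0,1],[-24,0,-50,0,0,0,1],[-50,0,-80,0,0,0,1],[-85,0,-110,0,0,0,1],[-120,0,-120,0,0,0,1],[-150,-20,-120,0,0,0,1],[-170,-40,-120,0,0,0,1],[-170,-40,-120,0,0,0,1]]'
python3 - <<'E'
from h import *
for n in("top","side","wrist"):
    c=camera(n);cv2.imwrite(f"pics/{n}18.png",c["color"][:,:,::-1]);m=masks(c)
    if n=="wrist":continue
    for k,z in(("white",20),("green",50),("red",44)):
      for b in blobs(c,m[k],z,lo=6 if k!="white" else 35):
        if 350<b[2][0]<650 and -550<b[2][1]<350: print(n,k,*b)
    if n=="side": cv2.imwrite("pics/s18z.png",cv2.resize(c["color"][160:390,190:400,::-1],None,fx=2.6,fy=2.6,interpolation=cv2.INTER_CUBIC))
c=camera("side");u,v,P=cloud(c)
for x,y in((566,288),(448,283),(571,262)):
    m=(abs(P[:,0]-x)<8)&(abs(P[:,1]-y)<10);print(np.percentile(P[m,2],[10,50,90]).round(1))
E
```

```text
time: 30.02
position: [568.2, 236.6, -23.3]
orientation: [2.223, 2.22, 0.0]
contact_force: [-0.8, 0.5, 0.1]
grip_width: -0.5
time: 30.85
position: [524.8, 62.8, 97.4]
orientation: [-2.227, -2.216, 0.002]
contact_force: [1.2, 0.2, 0.1]
grip_width: 0.2
top white [169.2 163.5] 148 [590.4 274.9] [ 13.4 140.9] 84
top white [175.2 161.1] 130 [597.7 257.7] [ 10.3 123.5] 83
top white [218.4 166. ] 146 [586.8 131.8] [ 11.1 138.8] 85
top white [436.9 204.2] 210 [ 495.8 -493.4] [47.1 54.8] 27
top green [250.8 192.6] 19 [510.4  31.9] [11.2 11.1] 2
top red [354.2 223.8] 17 [ 433.  -256.5] [11.7  9.8] 47
side white [340.1 156.4] 89 [ 501.7 -543.6] [48.1 59.9] 30
side white [235.1 342. ] 358 [567.3 279.4] [24.5 60.8] 11
side white [302.9 355.5] 208 [448.1 284. ] [21.3 30.1] 0
side green [299.9 245.1] 31 [512.   33.9] [13.5 18.2] 11
side red [349.7 189.8] 10 [ 434.3 -254.2] [ 8.6 12.2] 7
[19.6 20.5 21.8]
[19.9 21.1 22.6]
[20.9 21.9 22.7]
```

View pics/s18z.png

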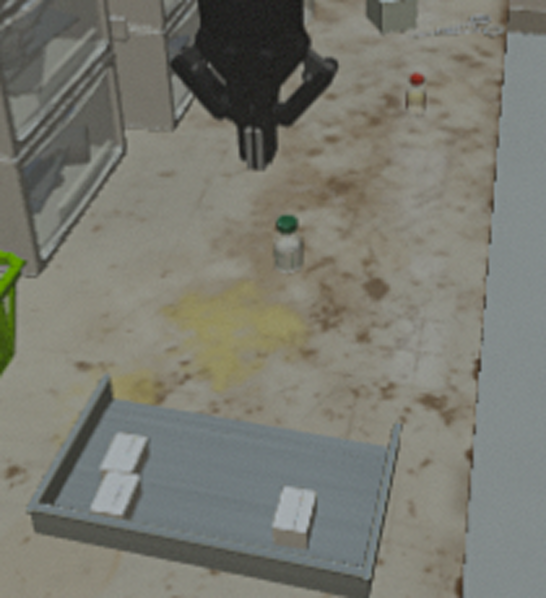

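View pics/wrist18.png

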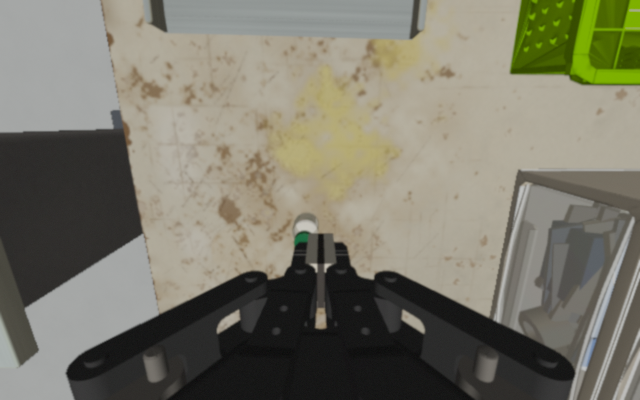

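All three cartons lie flat in the tray with tops at z≈20. Both vials and the box are where they started, and the gripper hangs clear. Handing in.

```bash
python3 -c "
from cell import finish_job,state
print(state()['qvel'].round(3),state()['time']);print(finish_job())"
```

```text
[ 0.017  0.012  0.007  0.    -0.003 -0.001] 31.05
the job is handed in; nothing more can be done
None
```

All three cartons are in the tray. I swept them in one at a time with the shut fingertips at about 85 mm/s, and handed the job in at 31 s of the allowed 64 s.

- **Cartons:** in the last images all three lie flat on the tray floor. Their tops measured 20–22 mm high, which matches an 18 mm carton on a 2 mm floor. The nearest carton's rear edge is about 40 mm inside the open edge, well past the ramp. Two of them sit end to end, in contact or nearly so.
- **Vials and box:** both vials and the dressing box measured within about 2 mm of where they started, except one side-camera reading of the box. That reading shifted about 5 mm along the view direction, which is within pixel noise; the box was never approached.
- **What went wrong:** the first pass went over carton A without touching it, because the real fingertips were about 30 mm higher than the reported tool position. Side and wrist depth images both confirmed this. I then lowered the commanded height to match.
- **Forces:** force readings stayed below about 2.5 N at the end of every move.
- **Top camera:** its final carton check didn't help, because glare on the tray merged with the cartons. The carton positions come from the side camera.

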